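# Ready the rolling mill for a bar

## Task

Get the rolling mill ready for its next pass: take the pliers off the feed table and lay them flat on the wooden tool board, shift the gear lever out of the left-hand leg of its H gate, across neutral and fully forward (away from you, as you face the mill) in the right-hand leg, the one beside the rolls, and lay the silver bar flat on the feed table, lengthwise between the entry guides, square to the rolls with its nose pushed up to them. Set the bar down, do not drop it, and do not knock over or shift the cup, the bottle, the anvil or the bead tray.

Things in the scene. Friction and masses are not known exactly. Their poses are not given: they have to be found in the camera images.
- gate_centre (a point): Mid-top of the gearbox's shift gate: grey steel plate 112 x 104 mm, 133 mm above the bench, on a green gearbox (204 x 184 mm). Machine axes: x forward (away from the robot, feed direction), y left, z up. Its H slot is 17 mm wide: legs along x at y = +22 mm (left) and -22 mm (right, beside the rolls), joined by the neutral crossing at x = 0; the shaft's centre reaches x = +-28 mm.
- knob (a point): Centre of the black ball knob (40 mm across) on the shift lever. The 12 mm round shaft leans both ways about a pivot 83 mm below gate_centre; the knob is 165 mm from the pivot along the shaft (82 mm above the plate when upright). 2 to 3 N at the knob move it, and it stays wherever it is left
- select (a joint): Sideways lean s of the lever (rad): 0 upright, positive left (machine +y). About +0.27 in the left leg, -0.27 in the right leg. The lever always starts in the left leg, anywhere along it
- engage (a joint): Fore-and-aft lean e of the lever (rad), in the plane leaned sideways by s: 0 is neutral (at the crossing), positive forward; the ends of a leg stop it at about +0.33 and -0.33. Knob seen from the pivot, machine axes, mm: (165 sin e, 165 sin s cos e, 165 cos s cos e)
- stand (a point): Mill stand of the same machine (fixed to the gearbox): foot of its middle, at bench level, machine axes. Green frame of two cheeks and a cross head round the rolls: 80 mm deep (x), 170 mm wide (y), 240 mm high, with brass gears and a hand wheel (92 mm across) up to 306 mm above the bench. A grey motor 165 mm high stands behind the gearbox
- feed_stop (a point): Point on the steel feed table before the rolls: centre line, where the nose of the 10 mm thick bar meets the upper roll. Machine axes. The table top is 120 mm above the bench, reaching 187 mm before this point (-x) and 60 mm to either side. Two entry guides 10 mm high, 46 mm apart, stand 17 to 53 mm before it; the mill stand's face is 25 mm before it and rises 120 mm over the table
- bar_centre (a point): Centre of the plain silver bar, 150 mm long (its x), 30 mm wide (y) and 10 mm thick (z), 0.47 kg, lying flat on the bench; either end may go first
- pliers_grip (a point): Middle of the grips of a pair of pliers, 150 mm long and 11 mm thick, half-way up, 0.13 kg, lying on the feed table, jaws towards the robot. x points to the jaws: their tip is 91 mm ahead of this point and the ends of the dark handles 60 mm behind. Across the two handles (rigid) it measures 43 mm here; this is also about the centre of mass
- board_top (a point): Middle of the top face of the wooden tool board, 125 mm (its x) by 180 mm (its y), 14 mm thick, fixed on the bench
- bottle_at (a point): Bystander: plastic bottle, 60 mm thick and about 170 mm tall; the point is at the middle of its foot
- cup_at (a point): Bystander: white plastic cup, 72 mm across and 85 mm tall; middle of its foot
- anvil_at (a point): Bystander: small bench anvil on a round wooden block 100 mm across, 94 mm tall, its horn reaching 75 mm along its x; middle of its foot
- beads_at (a point): Bystander: red open tray of beads, 100 x 75 mm and 28 mm tall; middle of its foot
Mind the look-alikes: they are no part of the job. There is more than one size of the part that bears board_top; the job needs the larger.

How it is judged:
By the outcome, as a careful person would: the job done as asked, in the order asked, and still so for the second after the job is handed in, with the robot touching nothing.
It also fails if it takes over 72 s, if anything falls off the work surface, if the arm or the gripper's body presses on something with over 40 N, if the wrist force passes 120 N, or if a joint passes its speed limit or range.

## Robot

A 6-joint arm with a two-finger parallel gripper is mounted at the origin on the work surface. World frame = base frame: x ahead of the robot, y to its left, z up, the work surface at z = 0. Lengths are in m, angles in rad, forces in N, time in s.
With the tool pointing down it reaches from about 0.4 to 0.925 m from the base axis. Payload 3.4 kg.
Tool frame: the origin (TCP) lies midway between the tips of the shut fingers; the grasp point (between the pads) lies 19 mm behind it; z points along the fingers, y is the line along which they close (so a half turn about z gives the same grasp; the last joint's range is limited). The gripper opens to 85 mm and grips with 20 to 120 N. Pads are 22 mm wide; open, the fingers measure 114 mm over their backs; the gripper's body (76 mm by 85 mm) begins 54 mm behind the grasp point. The pads swing forward as they close: fully open they stand 13 mm farther back than shut.
Start: joints at [-0.073, 0.307, 1.506, -0, 1.328, -0.073], TCP at [0.575, -0, 0.201] pointing down, gripper open.
Joint ranges: [-3.12, 3.12], [-1.05, 2.28], [0.14, 2.33], [-1.42, 4.57], [0.1, 2.73], [-2.68, 2.68]. Speed limits (rad/s): [2.57, 2.57, 3.14, 3.14, 3.14, 3.14].

## Interface

Orientations are given as a unit quaternion [w, x, y, z].
In Python, from bench import arm, optics, workorder, finder gives the robot as it stands.
- The arm moves only by the tool apply_moves, never from a script. Its arguments are lists of equal length, an entry for each row: "translation": the shift along the tool's x, y, z in cm, a list of three; "turn": the turn, a rotation vector about the tool's x, y, z in rad, a list of three; "grip": the opening, from -1 (shut) to 1 (fully open). A call has 1 to 10 rows; each row shifts and turns the commanded pose from where the row before left it, along the tool's axes as they then stand; what a row does not reach is not made up. A row lasts 1/8 s, in which the tool goes at most 62.5 mm and 10.7 degrees, less where a joint would pass 70% of its speed; a pose out of reach is approached as far as the arm can. A call is refused whole if a number of a shift passes 6.25 or a number of a turn 0.188, either way. A call with a gripper value outside its range is refused whole. The fingers move at their own pace and stop on an object; "grip_force" is the grip in N (left out, the last holds). Time passes only in rows, so rows that do not move let the fingers close. It gives the time, the measured TCP pose, the force, the opening and the grip force at its end, in the units of the state.
- arm.get_state(): the state, without advancing time (a new reading comes with each control period).
- optics.read_camera(name): name is "scene" or "side" or "wrist"; returns (picture, depth): 384x512x3 uint8, red, green, blue; 384x512 float32, m along the optical axis (not along the pixel's ray), 0 where there is no reading.
- optics.calibration(name): a dict with "fx", "fy", "cx", "cy" (pixels), "k1" (the pictures are not rectified: a ray, as slopes to the right and down, at radius r is drawn at 1 + k1 r^2 times it, then the intrinsics apply), "R" (3x3) and "t" (3): a world point X has camera coordinates R X + t. Camera axes: x right, y down, z forward; pixel columns grow to the right and rows downward; lengths in m; the calibration is good to about 2 mm. A picture is of the moment at which its call begins: read the wrist's pose just before it. calibration takes no time and is no camera call; for the wrist camera it gives the pose at the moment of the call.
- workorder.sign_off(): hands the job in; it is judged then, once.
Trained networks look in the newest picture that a camera, given by its name, has taken for a name from the list of things; names that differ only in an ending like _2 or _b are one class to them, and where a whole thing is asked for, a point or a joint stands for the part that bears it (a point fixed in the world has none). Each returns a list of dicts, best first, with "conf" (0 to 1); they miss things now and then, are a little off and sometimes report something else, mostly with a low value. They report only what shows in the picture. A call takes as long as a camera call. They do not tell look-alikes from the thing itself.
- finder.masks_of(thing, camera): "pixels" (384x512 bool, what is visible of it).
- finder.tip_of(thing, camera): "at" ([x, y, z] in m, in the coordinates of the camera as it stood for that picture, good to about 4 mm: a listed point, or the origin of a listed thing).
The state is a dict: "time": time; "q": joint angles; "joint_vel": joint speeds; "joint_torque": joint torques, N m; "ee_pos": TCP position; "tool_rot": TCP orientation; "wrist_force": force on the tool from outside, world axes, zero at the start; "ft_torque": the same for the moment, N m; "finger_gap": finger opening in m; "gripper_force": force on a finger pad.
Only numpy, scipy, OpenCV 4.12 (cv2) and the standard library are available. Lean on these libraries where they do the work, as an engineer would, in place of code of your own. Each camera call takes 0.05 s, during which the arm holds its last target. There are 200 camera calls.

## Working session

There is one attempt and no reset: what is moved stays moved. The work goes in short steps, Python scripts to look and compute and a tool call to move; the robot and the scene stay as the last step left them, time stands still between calls to the robot, and variables do not carry over. Pictures are saved under pics/ and viewed, at most 10 in all, crops included, and the job is handed in when it is done.

Besides the shell and the picture viewer there is one more tool, called after ">>>" in YAML: its name, and indented under it one key for each argument. apply_moves: Moves the arm, as the interface text tells. Its arguments: {"type":"object","properties":{"translation":{"type":"array","items":{"type":"array","items":{"type":"number"}}},"turn":{"type":"array","items":{"type":"array","items":{"type":"number"}}},"grip":{"type":"array","items":{"type":"number"}},"grip_force":{"type":"number"}},"required":["translation","turn","grip"]}

```bash
ls; mkdir -p pics
cat > h.py <<'E'
import numpy as np, cv2
from bench import arm, optics, workorder, finder
def toworld(p,cal): return np.array(cal["R"]).T@(np.array(p)-np.array(cal["t"]))
def K(cal): return np.array([[cal["fx"],0,cal["cx"]],[0,cal["fy"],cal["cy"]],[0,0,1.]]), np.array([cal["k1"],0,0,0,0.])
def proj(X,cal):
    c=np.array(cal["R"])@np.array(X)+np.array(cal["t"]); k,d=K(cal)
    s=c[:2]/c[2]; s=s*(1+cal["k1"]*(s@s)); return k[0,0]*s[0]+k[0,2],k[1,1]*s[1]+k[1,2]
def cloud(depth,cal):
    k,d=K(cal); v,u=np.mgrid[0:384,0:512]
    n=cv2.undistortPoints(np.stack([u.ravel(),v.ravel()],1).astype(np.float64)[:,None],k,d)[:,0]
    z=depth.ravel().astype(float); c=np.c_[n*z[:,None],z]
    return ((c-np.array(cal["t"]))@np.array(cal["R"])).reshape(384,512,3)
def save(n,img,boxes=None): cv2.imwrite("pics/"+n,img[:,:,::-1])
E
cat > a.py <<'E'
from h import *
np.set_printoptions(precision=4,suppress=True)
th="gate_centre knob stand feed_stop bar_centre pliers_grip board_top bottle_at cup_at anvil_at beads_at".split()
ims=[]
for cam in ["scene","side"]:
    im,d=optics.read_camera(cam); cal=optics.calibration(cam); ims.append(im); np.savez(f"{cam}.npz",im=im,d=d)
    print(cam, "cam at",toworld([0,0,0],cal))
    for t in th:
        for r in finder.tip_of(t,cam)[:3]:
            w=toworld(r["at"],cal); print(t,round(r["conf"],2),w,np.round(proj(w,cal)))
save("scene.png",cv2.resize(ims[0],(800,600))); save("side.png",cv2.resize(ims[1],(800,600)))
print(arm.get_state())
E
python3 a.py
```

```text
pics
scene cam at [1.0386 0.5742 1.0487]
gate_centre 0.61 [0.6078 0.0148 0.1344] [258. 215.]
knob 0.45 [0.6387 0.053  0.2036] [257. 214.]
knob 0.21 [0.5873 0.2662 0.0048] [319. 295.]
stand 0.71 [ 0.5696 -0.2192 -0.002 ] [225. 192.]
feed_stop 0.76 [ 0.5512 -0.2193  0.1176] [227. 166.]
feed_stop 0.16 [ 0.5668 -0.5254  0.0008] [180. 145.]
bar_centre 0.57 [0.5872 0.269  0.0039] [320. 296.]
pliers_grip 0.63 [ 0.5647 -0.2173 -0.0013] [226. 192.]
board_top 0.73 [0.6019 0.4502 0.006 ] [366. 351.]
board_top 0.66 [0.3816 0.3672 0.0148] [397. 278.]
bottle_at 0.95 [ 0.7506  0.1995 -0.0004] [259. 313.]
cup_at 0.86 [ 0.3882  0.1196 -0.0031] [332. 228.]
cup_at 0.35 [0.6411 0.0531 0.2054] [257. 214.]
anvil_at 0.7 [ 0.5657 -0.5273  0.0031] [180. 144.]
beads_at 0.39 [0.6059 0.0133 0.1373] [258. 214.]
side cam at [-0.1397 -0.8335  0.9552]
gate_centre 0.59 [0.6072 0.0151 0.1415] [250. 176.]
knob 0.58 [0.6358 0.0522 0.2124] [249. 151.]
stand 0.97 [ 0.5693 -0.2271  0.0017] [292. 250.]
feed_stop 0.7 [ 0.5535 -0.2233  0.1176] [289. 225.]
bar_centre 0.77 [0.5869 0.2659 0.0042] [203. 179.]
bar_centre 0.48 [ 0.7497  0.1969 -0.0024] [246. 172.]
pliers_grip 0.62 [ 0.4225 -0.1984  0.1265] [251. 239.]
board_top 0.97 [0.6033 0.4479 0.0133] [180. 156.]
bottle_at 0.79 [ 0.7484  0.1948 -0.0019] [246. 172.]
cup_at 0.86 [0.3847 0.1136 0.003 ] [181. 222.]
anvil_at 0.6 [ 0.567  -0.5289 -0.0029] [371. 312.]
beads_at 0.79 [ 0.4183 -0.5172 -0.0005] [332. 341.]
{'time': 1.2, 'q': array([-0.0735,  0.3068,  1.5064,  0.    ,  1.3284, -0.0735]), 'joint_vel': array([ 0.0015, -0.0013,  0.0002,  0.0018,  0.0008, -0.0007]), 'joint_torque': array([ -0.0001, -45.75  , -25.2336,   0.0004,   0.0011,   0.    ]), 'ee_pos': array([ 0.575 , -0.    ,  0.2008]), 'tool_rot': array([0.    , 0.7071, 0.7071, 0.    ]), 'wrist_force': array([ 0.0186, -0.4979,  0.0501]), 'ft_torque': array([ 0.0051,  0.0071, -0.0363]), 'gripper_force': 0.0, 'finger_gap': 0.08548362520487907}
```

View pictures.

View pics/scene.png

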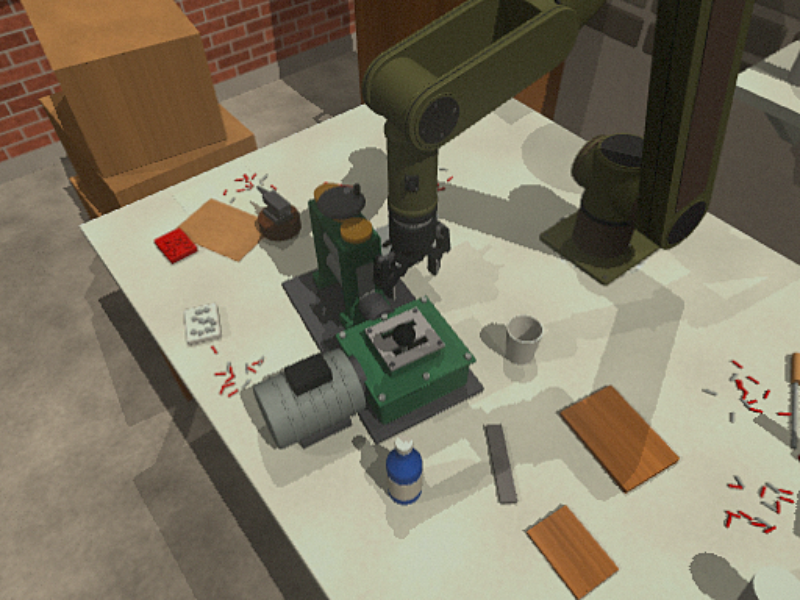

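View pics/side.png

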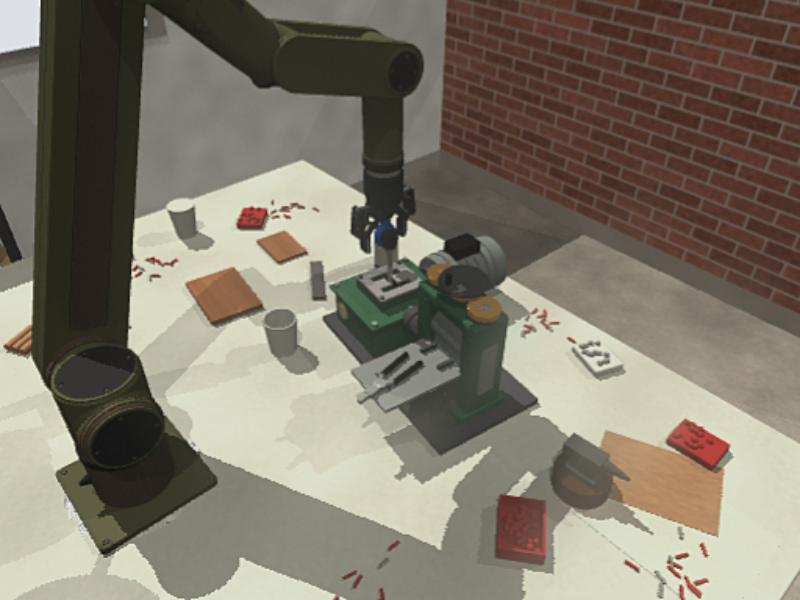

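Targets: the large board is at scene (397,278); the look-alikes are the small board at (366,351) and the mat behind the anvil. The bar is at scene (320,296), and the pliers are on the feed table at side (251,239). Next I'll fit yaws from the depth data and make one close crop.

```bash
cat > b.py <<'E'
from h import *
np.set_printoptions(precision=4,suppress=True)
def rect(P,n):
    r=cv2.minAreaRect((P[:,:2]*1000).astype(np.float32)); b=cv2.boxPoints(r)
    e=[b[1]-b[0],b[2]-b[1]]; e=sorted(e,key=np.linalg.norm)
    print(n,len(P),"c",np.array(r[0]),"len",[round(float(np.linalg.norm(x)),1) for x in e],"long yaw deg",round(float(np.degrees(np.arctan2(e[1][1],e[1][0]))),2),"z",np.percentile(P[:,2],[5,50,95]))
D={c:np.load(c+".npz") for c in ["scene","side"]}
C={c:cloud(D[c]["d"],optics.calibration(c)) for c in D}
def near(c,x,y,r,z0,z1):
    P=C[c]; m=(np.hypot(P[...,0]-x,P[...,1]-y)<r)&(P[...,2]>z0)&(P[...,2]<z1)
    n,l,s,_=cv2.connectedComponentsWithStats(m.astype(np.uint8)); k=1+np.argmax(s[1:,4]); return P[l==k]
for c in C:
    for n,a in dict(table=(.45,-.2,.16,.112,.126),gate=(.608,.015,.085,.1285,.142),gearbox=(.608,.015,.17,.1,.1265),board=(.3816,.367,.13,.008,.03),bar=(.587,.267,.09,.005,.03)).items():
        try: rect(near(c,*a),c+" "+n)
        except Exception as e: print(n,e)
    P=C[c]; m=(np.hypot(P[...,0]-.637,P[...,1]-.053)<.05)&(P[...,2]>.175)&(P[...,2]<.25); 
    Q=P[m]; 
    if len(Q)>10:
        A=np.c_[2*Q,np.ones(len(Q))]; s=np.linalg.lstsq(A,(Q**2).sum(1),rcond=None)[0]; print("knob pts",len(Q),Q.mean(0),Q.max(0),Q.min(0),"sphere",s[:3],np.sqrt(s[3]+s[:3]@s[:3]))
    P=near(c,.43,-.2,.13,.1265,.15)
    rect(P,"pliers"); print(P[:,:2].mean(0))
im=D["side"]["im"]; a=cv2.resize(im[190:285,205:330],(800,600),interpolation=cv2.INTER_CUBIC); save("crop1.png",a)
E
python3 b.py
```

```text
scene table 104 c [ 468.8447 -229.4119] len [29.0, 91.6] long yaw deg 58.38 z [0.1171 0.12   0.1234]
scene gate 835 c [604.9045  13.6766] len [108.5, 113.9] long yaw deg -9.45 z [0.1296 0.1326 0.1355]
scene gearbox 2845 c [632.5529 -25.4194] len [257.2, 270.6] long yaw deg -8.81 z [0.1012 0.1046 0.121 ]
scene board 2486 c [383.3362 363.4332] len [128.9, 181.0] long yaw deg 81.12 z [0.0092 0.0124 0.0157]
scene bar 512 c [586.7524 267.7997] len [30.4, 150.2] long yaw deg 56.4 z [0.0057 0.0084 0.012 ]
knob pts 172 [0.6416 0.0598 0.2171] [0.6568 0.0737 0.2496] [0.6183 0.0072 0.1931] sphere [0.6323 0.044  0.211 ] 0.025559254737379473
pliers 13 c [ 478.1111 -209.2204] len [9.3, 17.6] long yaw deg 13.62 z [0.1269 0.13   0.1333]
[ 0.4775 -0.2082]
side table 1747 c [ 461.9243 -222.2563] len [172.5, 214.4] long yaw deg -1.6 z [0.1153 0.12   0.1236]
side gate 534 c [603.757   13.1079] len [112.6, 116.0] long yaw deg -10.94 z [0.1295 0.1329 0.1361]
side gearbox 988 c [545.5201  -6.9564] len [142.6, 247.6] long yaw deg -71.85 z [0.1011 0.1048 0.1218]
side board 1036 c [379.1    359.7443] len [125.9, 186.6] long yaw deg 81.05 z [0.0097 0.0137 0.0172]
side bar 185 c [584.1428 266.9166] len [29.8, 156.3] long yaw deg 56.65 z [0.0057 0.01   0.0136]
knob pts 141 [0.6273 0.0447 0.2079] [0.6519 0.0675 0.2273] [0.6154 0.0313 0.175 ] sphere [0.6344 0.0532 0.2021] 0.02169969431045266
pliers 272 c [ 406.3342 -204.9892] len [44.4, 149.3] long yaw deg 9.6 z [0.1272 0.1302 0.133 ]
[ 0.4069 -0.2032]
```

View pics/crop1.png

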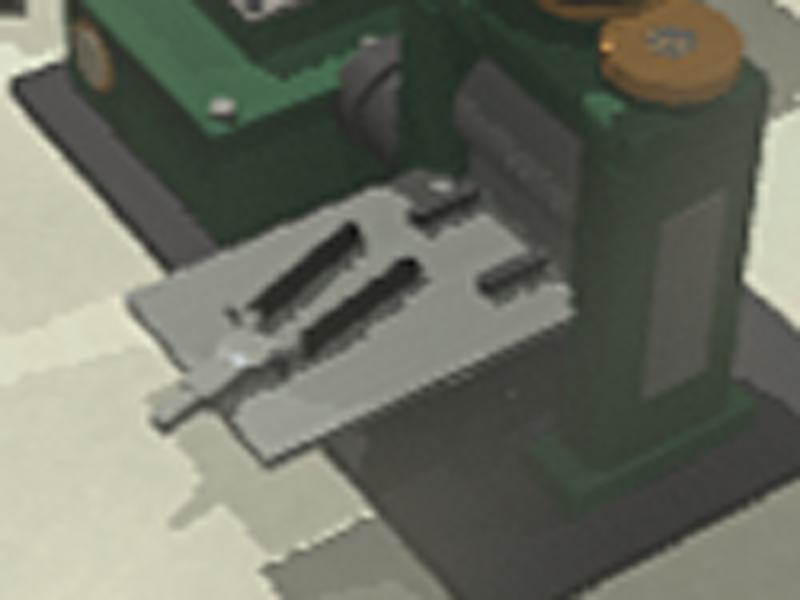

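Crop: the pliers (grey jaws at about (200,390), dark handles towards the rolls) lie on the feed table, skewed about 20° from its axis, with the two guides at (445,205) and (515,275). That is the right object. I'm moving above it now.

```bash
cat >> h.py <<'E'
from scipy.spatial.transform import Rotation as Ro
import math
def tyaw(): # world yaw of tool y (deg)
    w,x,y,z=arm.get_state()["tool_rot"]; M=Ro.from_quat([x,y,z,w]).as_matrix(); return math.degrees(math.atan2(M[1,1],M[0,1]))
def plan(legs,p=None,yaw=None,R=None):
    """legs: (pos, yaw_deg, nrows); prints rows in tool axes (cm) and turns"""
    st=arm.get_state(); p=np.array(st["ee_pos"] if p is None else p,float); w,x,y,z=st["tool_rot"]; M=Ro.from_quat([x,y,z,w]).as_matrix(); yaw=tyaw() if yaw is None else yaw
    M=None
    for tgt,ty,n in legs:
        T=[];W=[]; tgt=np.array(tgt,float); dy=(ty-yaw)/n; dp=(tgt-p)/n
        for i in range(n):
            a=math.radians(yaw+i*dy); Y=np.array([math.cos(a),math.sin(a),0]); Z=np.array([0,0,-1.]); X=np.cross(Y,Z)
            T.append([round(float(v@dp)*100,2) for v in (X,Y,Z)]); W.append([0,0,round(-math.radians(dy),4)])
        p=tgt;yaw=ty; print("T",T,"\nW",W[0],"x",n)
E
python3 -c "
from h import *
plan([((.45,-.03,.30),0,3),((.41,-.2,.30),-80,8)])"
```

```text
T [[-1.0, -4.17, -3.31], [-1.0, -4.17, -3.31], [-1.0, -4.17, -3.31]] 
W [0, 0, 0.0] x 3
T [[-2.12, -0.5, 0.0], [-2.18, -0.12, 0.0], [-2.17, 0.26, 0.0], [-2.09, 0.63, 0.0], [-1.95, 0.98, 0.0], [-1.75, 1.31, 0.0], [-1.5, 1.59, 0.0], [-1.2, 1.83, 0.0]] 
W [0, 0, 0.1745] x 8
```

>>> apply_moves:
  translation:
    - [-1,-4.2,-3.3]
    - [-1,-4.2,-3.3]
    - [-1,-4.2,-3.3]
  turn:
    - [0,0,0]
    - [0,0,0]
    - [0,0,0]
  grip: [1,1,1]

```text
time: 1.58
ee_pos: [0.4477, -0.0303, 0.3006]
tool_rot: [-0.0, 0.707, 0.707, -0.0]
wrist_force: [1.0, -0.1, 0.2]
finger_gap: 0.0853
gripper_force: 0.0
```

>>> apply_moves:
  translation:
    - [-2.1,-0.5,0]
    - [-2.2,-0.1,0]
    - [-2.2,0.3,0]
    - [-2.1,0.6,0]
    - [-1.9,1,0]
    - [-1.7,1.3,0]
    - [-1.5,1.6,0]
    - [-1.2,1.8,0]
    - [0,0,0]
    - [0,0,0]
  turn:
    - [0,0,0.175]
    - [0,0,0.175]
    - [0,0,0.175]
    - [0,0,0.175]
    - [0,0,0.175]
    - [0,0,0.175]
    - [0,0,0.175]
    - [0,0,0.175]
    - [0,0,0]
    - [0,0,0]
  grip: [1,1,1,1,1,1,1,1,1,1]

```text
time: 2.82
ee_pos: [0.4096, -0.1991, 0.2998]
tool_rot: [-0.0, 0.996, 0.086, 0.0]
wrist_force: [-0.1, -0.5, -0.1]
finger_gap: 0.0856
gripper_force: 0.0
```

```bash
cat > c.py <<'E'
from h import *
np.set_printoptions(precision=4,suppress=True)
st=arm.get_state(); print(st["time"],st["ee_pos"],tyaw())
cal=optics.calibration("wrist"); im,d=optics.read_camera("wrist"); np.savez("w1.npz",im=im,d=d)
import pickle; pickle.dump(cal,open("w1.pkl","wb"))
for t in ["pliers_grip","feed_stop","gate_centre","knob"]:
    for r in finder.tip_of(t,"wrist")[:2]:
        w=toworld(r["at"],cal); print(t,round(r["conf"],2),w,np.round(proj(w,cal)))
m=finder.masks_of("pliers_grip","wrist")
C=cloud(d,cal)
print("cam",toworld([0,0,0],cal),"valid",(d>0).mean())
if m:
    P=C[m[0]["pixels"]&(d>0)]; P=P[P[:,2]>.123]
    r=cv2.minAreaRect((P[:,:2]*1000).astype(np.float32)); print(m[0]["conf"],len(P),r,P[:,2].mean(),np.percentile(P[:,2],[5,50,95]))
    mm=m[0]["pixels"]
    print("pca yaw",np.degrees(np.arctan2(*np.linalg.svd(P[:,:2]-P[:,:2].mean(0),full_matrices=False)[2][0][::-1])),P.mean(0))
T=(np.abs(C[...,2]-.12)<.004)&(np.hypot(C[...,0]-.45,C[...,1]+.2)<.18)
n,l,s,_=cv2.connectedComponentsWithStats(T.astype(np.uint8)); k=1+np.argmax(s[1:,4])
P=C[l==k]; print("table",len(P),cv2.minAreaRect((P[:,:2]*1000).astype(np.float32)),np.median(P[:,2]))
save("w1.png",im)
E
python3 c.py
```

```text
2.825 [ 0.4096 -0.1991  0.2998] -80.10328618450977
pliers_grip 0.74 [ 0.4264 -0.2017  0.1284] [261. 154.]
feed_stop 0.83 [ 0.5476 -0.2256  0.1147] [301.  49.]
cam [ 0.4805 -0.1872  0.4727] valid 0.9958445231119791
0.97 2103 ((407.47064208984375, -202.77099609375), (148.6323699951172, 45.091819763183594), 8.896148681640625) 0.13000018083527645 [0.1271 0.1303 0.1318]
pca yaw -173.00983210929527 [ 0.4178 -0.1988  0.13  ]
table 12508 ((449.98992919921875, -212.61741638183594), (149.53933715820312, 177.3559112548828), 85.22975158691406) 0.11989213497624696
```

View pics/w1.png

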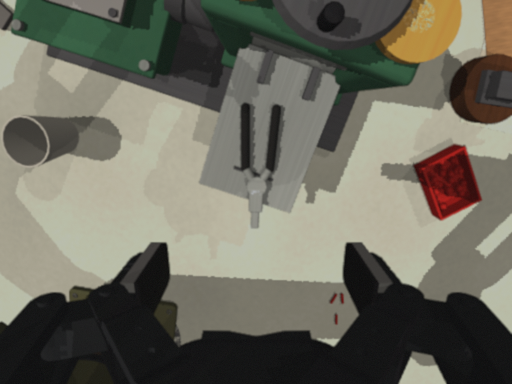

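The picture shows the pliers at (258,165) on the table, whose corners are (200,184), (292,212), (337,80) and (247,48). The guides are at (268,68) and (312,82). Next: fit the table axis and centre line.

```bash
cat > d.py <<'E'
from h import *
import pickle
np.set_printoptions(precision=4,suppress=True)
z=np.load("w1.npz"); im,d=z["im"],z["d"]; cal=pickle.load(open("w1.pkl","rb")); C=cloud(d,cal)
T=(np.abs(C[...,2]-.122)<.014)&(np.hypot(C[...,0]-.45,C[...,1]+.2)<.2)&(C[...,2]>.112)
n,l,s,_=cv2.connectedComponentsWithStats(T.astype(np.uint8)); k=1+np.argmax(s[1:,4]); T=l==k
L=[];Rr=[]
for v in range(85,181):
    u=np.where(T[v])[0]
    if len(u)>30: L.append((*C[v,u[0]][:2],)); Rr.append((*C[v,u[-1]][:2],))
def fit(P,n):
    vx,vy,x,y=cv2.fitLine((np.array(P)*1000).astype(np.float32),cv2.DIST_HUBER,0,.01,.01).ravel(); 
    if vx<0: vx,vy=-vx,-vy
    print(n,len(P),"yaw",np.degrees(np.arctan2(vy,vx)),"y at x=450:",y+vy/vx*(450-x)); return np.degrees(np.arctan2(vy,vx))
a=fit(L,"left"); R2=[p for p in Rr]; b=fit(R2,"right")
yw=np.radians(-10)
for yw in np.radians([(a+b)/2,-10]):
    e=np.array([np.cos(yw),np.sin(yw)]); f=np.array([-e[1],e[0]]); P=C[T&(np.abs(C[...,2]-.12)<.004)][:,:2]
    q=P@e; r=P@f; m=np.abs(r-np.median(r))<.05; print("yaw",np.degrees(yw),"front x_m",np.percentile(q,[.2,1]),"y_m range",np.percentile(r,[.3,99.7]),np.percentile(r,[.3,99.7]).mean())
    h=C[T&(C[...,2]>.1265)]; hq=h[:,:2]@e; hr=h[:,:2]@f; g=hq>q.min()+.13; print("guides x",np.percentile(hq[g],[2,98]),"y hist",np.unique(np.round(hr[g],3),return_counts=True))
    for c in ((.5512,-.2193),(.5535,-.2233),(.5476,-.2256)): print("fs",np.array(c)@e,np.array(c)@f)
    for c in ((.6078,.0148),(.6072,.0151)): print("gate",np.array(c)@e,np.array(c)@f)
E
python3 d.py
```

```text
left 96 yaw -8.719643 y at x=450: -145.4237
right 96 yaw -9.506808 y at x=450: -264.9862
yaw -9.113225936889648 front x_m [0.3926 0.3944] y_m range [-0.1909 -0.0717] -0.1312782215155342
guides x [0.5274 0.5642] y hist (array([-0.209, -0.207, -0.206, -0.205, -0.204, -0.203, -0.202, -0.201,
       -0.2  , -0.199, -0.198, -0.197, -0.196, -0.193, -0.192, -0.191,
       -0.19 , -0.189, -0.188, -0.187, -0.186, -0.185, -0.184, -0.183,
       -0.182, -0.181, -0.162, -0.161, -0.16 , -0.159, -0.158, -0.157,
       -0.156, -0.155, -0.154, -0.108, -0.107, -0.106, -0.105, -0.104,
       -0.103, -0.102, -0.101, -0.1  , -0.081, -0.08 , -0.079, -0.078,
       -0.077, -0.076, -0.075, -0.074, -0.073, -0.072, -0.071, -0.07 ,
       -0.069, -0.068, -0.067, -0.066, -0.065, -0.064, -0.062, -0.06 ,
       -0.059, -0.057, -0.056, -0.055, -0.054, -0.053, -0.052, -0.05 ,
       -0.049]), array([ 3,  1,  2,  1,  1,  3,  1,  1,  1,  3,  1,  1,  3,  2,  1,  1,  2,
        2,  1,  2,  3,  2,  2,  6, 18,  1, 15, 31, 24, 34, 30, 30, 32, 32,
       16,  6, 32, 32, 33, 34, 33, 34, 33, 24,  1,  5,  4,  3,  2,  2,  1,

[... 948 characters left out ...]
0.06 , -0.059, -0.057, -0.056, -0.055, -0.054, -0.051,
       -0.05 , -0.049, -0.048, -0.047, -0.046, -0.045, -0.044, -0.043,
       -0.042, -0.041]), array([ 2,  1,  2,  2,  1,  3,  1,  1,  3,  1,  1,  2,  2,  2,  1,  2,  2,
        1,  2,  2,  2,  3,  2, 10, 14,  8, 24, 29, 27, 34, 28, 32, 29, 31,
        2,  2, 23, 31, 32, 34, 31, 34, 33, 33,  8,  4,  4,  3,  2,  2,  2,
        1,  2,  1,  2,  2,  1,  2,  1,  1,  2,  1,  1,  2,  1,  1,  1,  2,
        1,  1,  2,  1,  1,  1]))
fs 0.5809070788226869 -0.12025346470556521
fs 0.5838667293652826 -0.12379330490898012
fs 0.5784557544311446 -0.12708288698914308
gate 0.5959961592513494 0.12011851713054093
gate 0.5953531801462421 0.12030977054984443
```

```bash
python3 -c "
from h import *
plan([((.423,-.2005,.16),-80.8,4),((.423,-.2005,.119),-80.8,4)])"
```

```text
T [[0.32, 0.09, 3.5], [0.32, 0.09, 3.5], [0.32, 0.09, 3.5], [0.32, 0.09, 3.5]] 
W [0, 0, 0.0029] x 4
T [[0.0, 0.0, 1.03], [0.0, 0.0, 1.03], [0.0, 0.0, 1.03], [0.0, 0.0, 1.03]] 
W [0, 0, -0.0] x 4
```

>>> apply_moves:
  translation:
    - [0.3,0.1,3.5]
    - [0.3,0.1,3.5]
    - [0.3,0.1,3.5]
    - [0.3,0.1,3.5]
    - [0,0,1.1]
    - [0,0,1]
    - [0,0,1]
    - [0,0,1]
    - [0,0,0]
  turn:
    - [0,0,0.003]
    - [0,0,0.003]
    - [0,0,0.003]
    - [0,0,0.003]
    - [0,0,0]
    - [0,0,0]
    - [0,0,0]
    - [0,0,0]
    - [0,0,0]
  grip: [1,1,1,1,1,1,1,1,1]
  grip_force: 40

```text
time: 4.25
ee_pos: [0.4216, -0.2013, 0.1184]
tool_rot: [-0.0, 0.997, 0.079, -0.0]
wrist_force: [-1.0, -1.0, -0.2]
finger_gap: 0.0854
gripper_force: 0.0
```

>>> apply_moves:
  translation:
    - [0,0,0]
    - [0,0,0]
    - [0,0,0]
    - [0,0,0]
    - [0,0,0]
    - [0,0,0]
  turn:
    - [0,0,0]
    - [0,0,0]
    - [0,0,0]
    - [0,0,0]
    - [0,0,0]
    - [0,0,0]
  grip: [-0.2,-0.2,-0.2,-0.2,-0.2,-0.2]

```text
time: 5.0
ee_pos: [0.4221, -0.2015, 0.1188]
tool_rot: [-0.0, 0.997, 0.079, 0.0]
wrist_force: [-0.3, -0.5, 0.2]
finger_gap: 0.0341
gripper_force: 0.0
```

```bash
python3 -c "
from h import *
cal=optics.calibration('wrist'); im,d=optics.read_camera('wrist'); save('w2.png',im)
C=cloud(d,cal)
for u,v in [(256,230),(256,200),(230,160)]: print(C[v,u])
for r in finder.tip_of('pliers_grip','wrist')[:2]: print(r['conf'],toworld(r['at'],cal))
"
```

```text
[ 0.41814894 -0.20236806  0.11950276]
[ 0.43762673 -0.1992371   0.11937498]
[ 0.46135754 -0.18089066  0.12893737]
```

View pics/w2.png

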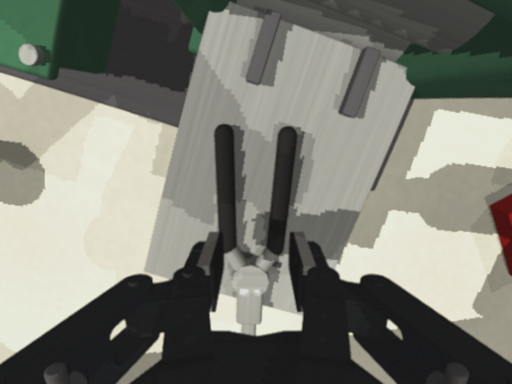

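The view shows the pads at (207,265) and (300,265) straddling the neck of the pliers, and the handles untouched. I'll read the tip heights from depth.

```bash
python3 -c "
from h import *
np.set_printoptions(precision=3,suppress=True)
cal=optics.calibration('wrist'); im,d=optics.read_camera('wrist'); 
C=cloud(d,cal)
for v in range(228,300,6): print(v,C[v,212],C[v,218],C[v,296],C[v,290])
print('handles outer')
for v in range(130,260,10):
    m=np.where((C[v,195:320,2]>.1255)&(C[v,195:320,2]<.135))[0]+195
    if len(m): print(v,C[v,m[0]],C[v,m[-1]])
"
```

```text
228 [ 0.416 -0.175  0.121] [ 0.42  -0.179  0.128] [ 0.424 -0.227  0.12 ] [ 0.423 -0.223  0.12 ]
234 [ 0.429 -0.179  0.158] [ 0.43  -0.182  0.158] [ 0.436 -0.219  0.158] [ 0.435 -0.217  0.157]
240 [ 0.429 -0.18   0.164] [ 0.43  -0.183  0.165] [ 0.436 -0.219  0.164] [ 0.432 -0.217  0.157]
246 [ 0.43  -0.181  0.171] [ 0.43  -0.183  0.17 ] [ 0.436 -0.218  0.171] [ 0.429 -0.218  0.158]
252 [ 0.43  -0.181  0.176] [ 0.428 -0.184  0.172] [ 0.435 -0.217  0.176] [ 0.426 -0.218  0.159]
258 [ 0.43  -0.182  0.182] [ 0.425 -0.184  0.172] [ 0.434 -0.217  0.179] [ 0.424 -0.219  0.16 ]
264 [ 0.43  -0.183  0.186] [ 0.423 -0.185  0.174] [ 0.432 -0.217  0.18 ] [ 0.421 -0.219  0.161]
270 [ 0.428 -0.183  0.187] [ 0.42  -0.185  0.174] [ 0.429 -0.218  0.181] [ 0.418 -0.22   0.161]
276 [ 0.425 -0.183  0.187] [ 0.418 -0.185  0.175] [ 0.426 -0.218  0.181] [ 0.415 -0.22   0.162]
282 [ 0.423 -0.184  0.188] [ 0.415 -0.186  0.177] [ 0.424 -0.219  0.181] [ 0.385 -0.231  0.12 ]
288 [ 0.42  -0.184  0.187] [ 0.412 -0.186  0.176] [ 0.422 -0.219  0.183] [ 0.38  -0.232  0.12 ]
294 [ 0.417 -0.184  0.188] [ 0.41  -0.186  0.177] [ 0.419 -0.219  0.183] [ 0.376 -0.232  0.121]
handles outer
130 [ 0.476 -0.171  0.128] [ 0.483 -0.214  0.126]
140 [ 0.471 -0.171  0.129] [ 0.478 -0.215  0.128]
150 [ 0.465 -0.172  0.127] [ 0.472 -0.215  0.127]
160 [ 0.46  -0.173  0.129] [ 0.467 -0.215  0.128]
170 [ 0.454 -0.173  0.128] [ 0.461 -0.216  0.128]
180 [ 0.449 -0.175  0.13 ] [ 0.455 -0.217  0.127]
190 [ 0.443 -0.175  0.128] [ 0.449 -0.217  0.128]
200 [ 0.437 -0.177  0.127] [ 0.443 -0.218  0.127]
210 [ 0.431 -0.177  0.128] [ 0.438 -0.217  0.129]
220 [ 0.425 -0.179  0.128] [ 0.431 -0.218  0.129]
230 [ 0.419 -0.179  0.129] [ 0.425 -0.219  0.128]
240 [ 0.414 -0.183  0.131] [ 0.418 -0.22   0.127]
250 [ 0.407 -0.185  0.13 ] [ 0.411 -0.22   0.128]
```

```bash
python3 -c "
from h import *
import pickle
np.set_printoptions(precision=3,suppress=True)
z=np.load('w1.npz'); cal=pickle.load(open('w1.pkl','rb')); C=cloud(z['d'],cal)
for v in range(236,300,6): print(v,C[v,163],C[v,150],C[v,350])
cal=optics.calibration('side'); im,d=optics.read_camera('side'); C=cloud(d,cal)
m=(np.hypot(C[...,0]-.422,C[...,1]+.2015)<.07)
P=C[m]; P=P[P[:,2]>.135]; print(len(P),np.sort(P[:,2])[:15])
P=P[np.argsort(P[:,2])][:12]; print(P)
u,v=map(int,proj((.422,-.2,.15),cal)); save('s2.png',cv2.resize(im[v-50:v+40,u-60:u+60],(800,600),interpolation=cv2.INTER_CUBIC)); print(u,v,proj((.422,-.2,.1188),cal))
print(arm.get_state()['ee_pos'],arm.get_state()['q'])
"
```

```text
236 [ 0.235 -0.065  0.001] [ 0.23  -0.042 -0.001] [ 0.291 -0.386 -0.001]
242 [ 0.413 -0.155  0.348] [ 0.218 -0.042 -0.002] [ 0.427 -0.241  0.347]
248 [ 0.41  -0.156  0.349] [ 0.412 -0.151  0.354] [ 0.427 -0.239  0.353]
254 [ 0.408 -0.156  0.35 ] [ 0.412 -0.153  0.359] [ 0.424 -0.24   0.353]
260 [ 0.405 -0.157  0.351] [ 0.413 -0.155  0.365] [ 0.421 -0.241  0.353]
266 [ 0.402 -0.157  0.352] [ 0.412 -0.156  0.368] [ 0.419 -0.241  0.355]
272 [ 0.401 -0.158  0.354] [ 0.409 -0.156  0.368] [ 0.416 -0.241  0.355]
278 [ 0.398 -0.158  0.354] [ 0.407 -0.156  0.369] [ 0.414 -0.242  0.356]
284 [ 0.396 -0.159  0.356] [ 0.481 -0.187  0.473] [ 0.411 -0.243  0.356]
290 [ 0.392 -0.159  0.356] [ 0.402 -0.157  0.37 ] [ 0.409 -0.243  0.358]
296 [ 0.112 -0.074  0.001] [ 0.4   -0.158  0.371] [ 0.406 -0.243  0.358]
4760 [0.149 0.15  0.15  0.151 0.152 0.153 0.154 0.154 0.154 0.154 0.155 0.155
 0.156 0.157 0.157]
[[ 0.423 -0.224  0.149]
 [ 0.413 -0.185  0.15 ]
 [ 0.417 -0.184  0.15 ]
 [ 0.422 -0.184  0.151]
 [ 0.426 -0.183  0.152]
 [ 0.409 -0.186  0.153]
 [ 0.413 -0.185  0.154]
 [ 0.417 -0.226  0.154]
 [ 0.427 -0.182  0.154]
 [ 0.417 -0.184  0.154]
 [ 0.415 -0.225  0.155]
 [ 0.422 -0.184  0.155]]
250 233 (np.float64(250.95490201491106), np.float64(241.30797575119126))
[ 0.422 -0.202  0.119] [-0.536  0.244  1.839 -0.     1.059  0.876]
```

View pics/s2.png

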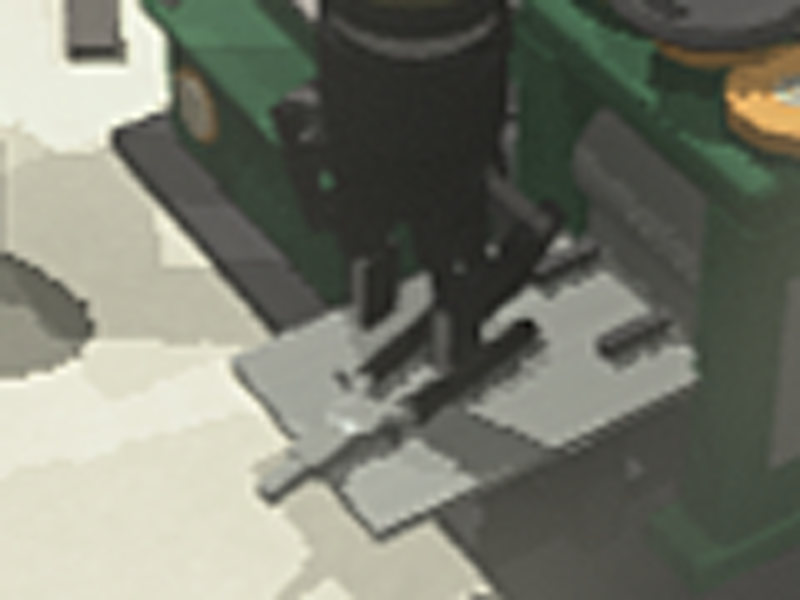

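Side view crop: the finger tips, at (375,310) and (455,360), hang about 30 mm above the table and never met the pliers. So the real tips sit about 30 mm behind the reported TCP. I'll reopen and go 29 mm lower.

>>> apply_moves:
  translation:
    - [0,0,0]
    - [0,0,0]
    - [0.4,-0.1,0]
    - [0,0,1]
    - [0,0,0.8]
    - [0,0,0.6]
    - [0,0,0.4]
    - [0,0,0]
  turn:
    - [0,0,0]
    - [0,0,0]
    - [0,0,0]
    - [0,0,0]
    - [0,0,0]
    - [0,0,0]
    - [0,0,0]
    - [0,0,0]
  grip: [0.5,0.5,0.5,0.5,0.5,0.5,0.5,0.5]

```text
time: 6.2
ee_pos: [0.4256, -0.1998, 0.0904]
tool_rot: [-0.0, 0.997, 0.079, -0.0]
wrist_force: [0.2, -0.1, 0.6]
finger_gap: 0.064
gripper_force: 0.0
```

>>> apply_moves:
  translation:
    - [0,0,0]
    - [0,0,0]
    - [0,0,0]
    - [0,0,0]
    - [0,0,0]
    - [0,0,0]
  turn:
    - [0,0,0]
    - [0,0,0]
    - [0,0,0]
    - [0,0,0]
    - [0,0,0]
    - [0,0,0]
  grip: [-0.2,-0.2,-0.2,-0.2,-0.2,-0.2]

```text
time: 6.95
ee_pos: [0.4261, -0.1999, 0.0914]
tool_rot: [0.0, 0.997, 0.079, 0.0]
wrist_force: [-0.9, 2.4, 6.1]
finger_gap: 0.0397
gripper_force: 39.8
```

```bash
python3 -c "
from h import *
plan([((.426,-.2,.21),-80.8,3),((.385,.3815,.21),-8.9,14),((.385,.3815,.02),-8.9,6)])"
```

```text
T [[-0.01, 0.0, -3.95], [-0.01, 0.0, -3.95], [-0.01, 0.0, -3.95]] 
W [0, 0, -0.0007] x 3
T [[0.37, -4.15, 0.0], [0.74, -4.1, 0.0], [1.11, -4.01, 0.0], [1.46, -3.9, 0.0], [1.81, -3.75, 0.0], [2.13, -3.57, 0.0], [2.45, -3.37, 0.0], [2.74, -3.14, 0.0], [3.01, -2.88, 0.0], [3.25, -2.6, 0.0], [3.47, -2.3, 0.0], [3.66, -1.98, 0.0], [3.83, -1.64, 0.0], [3.96, -1.29, 0.0]] 
W [0, 0, -0.0896] x 14
T [[0.0, 0.0, 3.17], [0.0, 0.0, 3.17], [0.0, 0.0, 3.17], [0.0, 0.0, 3.17], [0.0, 0.0, 3.17], [0.0, 0.0, 3.17]] 
W [0, 0, -0.0] x 6
```

>>> apply_moves:
  translation:
    - [0,0,-2]
    - [0,0,-5]
    - [0,0,-5]
    - [0,0,0]
  turn:
    - [0,0,0]
    - [0,0,0]
    - [0,0,0]
    - [0,0,0]
  grip: [-0.2,-0.2,-0.2,-0.2]

```text
time: 7.45
ee_pos: [0.4288, -0.2017, 0.2147]
tool_rot: [0.003, 0.997, 0.079, 0.004]
wrist_force: [0.3, -0.3, -1.4]
finger_gap: 0.0395
gripper_force: 40.4
```

>>> apply_moves:
  translation:
    - [0.4,-4.1,0]
    - [0.7,-4.1,0]
    - [1.1,-4,0]
    - [1.5,-3.9,0]
    - [1.8,-3.8,0]
    - [2.1,-3.6,0]
    - [2.4,-3.4,0]
  turn:
    - [0,0,-0.09]
    - [0,0,-0.09]
    - [0,0,-0.09]
    - [0,0,-0.09]
    - [0,0,-0.09]
    - [0,0,-0.09]
    - [0,0,-0.09]
  grip: [-0.2,-0.2,-0.2,-0.2,-0.2,-0.2,-0.2]

```text
time: 8.32
ee_pos: [0.4031, 0.0917, 0.2092]
tool_rot: [-0.0, 0.923, 0.386, -0.001]
wrist_force: [1.0, 0.3, -1.5]
finger_gap: 0.0397
gripper_force: 40.6
```

>>> apply_moves:
  translation:
    - [2.7,-3.1,0]
    - [3,-2.9,0]
    - [3.3,-2.6,0]
    - [3.5,-2.3,0]
    - [3.7,-2,0]
    - [3.8,-1.6,0]
    - [4,-1.3,0]
    - [0,0,0]
    - [0,0,0]
  turn:
    - [0,0,-0.09]
    - [0,0,-0.09]
    - [0,0,-0.09]
    - [0,0,-0.09]
    - [0,0,-0.09]
    - [0,0,-0.09]
    - [0,0,-0.09]
    - [0,0,0]
    - [0,0,0]
  grip: [-0.2,-0.2,-0.2,-0.2,-0.2,-0.2,-0.2,-0.2,-0.2]

```text
time: 9.45
ee_pos: [0.3828, 0.3809, 0.2091]
tool_rot: [0.0, 0.759, 0.651, -0.002]
wrist_force: [0.1, 0.4, -0.6]
finger_gap: 0.0393
gripper_force: 40.4
```

```bash
cat > e.py <<'E'
from h import *
np.set_printoptions(precision=3,suppress=True)
st=arm.get_state(); print(st["time"],st["ee_pos"],tyaw(),st["finger_gap"],st["gripper_force"])
for cam in ["scene","side"]:
    cal=optics.calibration(cam); im,d=optics.read_camera(cam); C=cloud(d,cal); np.savez("e_"+cam,im=im,d=d)
    m=(np.hypot(C[...,0]-st["ee_pos"][0],C[...,1]-st["ee_pos"][1])<.12)&(C[...,2]<.245)&(C[...,2]>.18); P=C[m]; print(cam,len(P),np.percentile(P,[5,95],axis=0) if len(P) else "")
plan([((.385,.3815,.02),-8.9,6)])
E
python3 e.py
```

```text
9.45 [0.383 0.381 0.209] -8.702935481464799 0.03933598530079918 40.4421991109848
scene 155 [[0.366 0.305 0.238]
 [0.414 0.436 0.245]]
side 28 [[0.357 0.289 0.24 ]
 [0.404 0.416 0.244]]
T [[0.02, 0.03, 3.16], [0.02, 0.03, 3.16], [0.02, 0.03, 3.16], [0.02, 0.03, 3.16], [0.02, 0.03, 3.16], [0.02, 0.03, 3.16]] 
W [0, 0, 0.0004] x 6
```

>>> apply_moves:
  translation:
    - [0,0,3.5]
    - [0,0,4]
    - [0,0,4]
    - [0,0,4]
    - [0,0,3]
    - [0.1,0.2,1.5]
    - [0,0,1]
    - [0,0,0.6]
    - [0,0,0.3]
    - [0,0,0]
  turn:
    - [0,0,0]
    - [0,0,0]
    - [0,0,0]
    - [0,0,0]
    - [0,0,0]
    - [0,0,0]
    - [0,0,0]
    - [0,0,0]
    - [0,0,0]
    - [0,0,0]
  grip: [-0.2,-0.2,-0.2,-0.2,-0.2,-0.2,-0.2,-0.2,-0.2,-0.2]

```text
time: 10.8
ee_pos: [0.3862, 0.383, -0.0078]
tool_rot: [0.0, 0.759, 0.651, 0.0]
wrist_force: [0.4, 1.3, -1.1]
finger_gap: 0.0393
gripper_force: 40.4
```

>>> apply_moves:
  translation:
    - [0,0,0.3]
    - [0,0,0.2]
    - [0,0,0]
  turn:
    - [0,0,0]
    - [0,0,0]
    - [0,0,0]
  grip: [-0.2,-0.2,-0.2]

```text
time: 11.18
ee_pos: [0.3858, 0.3826, -0.0133]
tool_rot: [-0.0, 0.759, 0.651, -0.0]
wrist_force: [1.0, -0.0, 0.2]
finger_gap: 0.0395
gripper_force: 40.4
```

>>> apply_moves:
  translation:
    - [0,0,0]
    - [0,0,0]
    - [0,0,0]
    - [0,0,-1.5]
    - [0,0,-4]
    - [0,0,-5]
    - [0,0,-5]
    - [0,0,-5]
    - [0,0,0]
  turn:
    - [0,0,0]
    - [0,0,0]
    - [0,0,0]
    - [0,0,0]
    - [0,0,0]
    - [0,0,0]
    - [0,0,0]
    - [0,0,0]
    - [0,0,0]
  grip: [0.4,0.4,0.4,0.4,0.4,1,1,1,1]

```text
time: 12.3
ee_pos: [0.3886, 0.385, 0.1978]
tool_rot: [0.0, 0.759, 0.651, 0.006]
wrist_force: [-0.7, 0.2, -0.8]
finger_gap: 0.0854
gripper_force: 0.0
```

```bash
cat > f.py <<'E'
from h import *
np.set_printoptions(precision=4,suppress=True)
st=arm.get_state(); print(st["time"],st["ee_pos"],tyaw())
from scipy.optimize import least_squares
for cam in ["scene","side"]:
    cal=optics.calibration(cam); im,d=optics.read_camera(cam); C=cloud(d,cal)
    m=(np.hypot(C[...,0]-.637,C[...,1]-.053)<.05)&(C[...,2]>.19)&(C[...,2]<.24); Q=C[m]
    r=least_squares(lambda c:np.linalg.norm(Q-c,axis=1)-.02,[.637,.053,.207],loss="soft_l1",f_scale=.002); print(cam,"knob",len(Q),r.x,np.abs(r.fun).mean())
    for t in ["knob","gate_centre"]:
        for q in finder.tip_of(t,cam)[:1]: print(t,q["conf"],toworld(q["at"],cal))
    m=(np.hypot(C[...,0]-.383,C[...,1]-.363)<.14)&(C[...,2]>.0185)&(C[...,2]<.06); P=C[m]
    print("pliers",len(P),cv2.minAreaRect((P[:,:2]*1000).astype(np.float32)),np.percentile(P[:,2],[5,50,95]))
    M=np.abs(C[...,2]-.133)<.004; M&=np.hypot(C[...,0]-.607,C[...,1]-.015)<.085
    n,l,s,_=cv2.connectedComponentsWithStats(M.astype(np.uint8)); P=C[l==1+np.argmax(s[1:,4])]; print("gate",cv2.minAreaRect((P[:,:2]*1000).astype(np.float32)))
E
python3 f.py
```

```text
12.3 [0.3886 0.385  0.1978] -8.708251129487609
scene knob 167 [0.6367 0.0541 0.2061] 0.0010731758740585781
knob 0.45 [0.6393 0.0528 0.2044]
gate_centre 0.95 [0.6075 0.0162 0.1351]
pliers 339 ((385.1317443847656, 366.6380920410156), (148.4155731201172, 45.631324768066406), 80.16632843017578) [0.0193 0.0226 0.0258]
gate ((604.7892456054688, 13.957115173339844), (107.27975463867188, 114.04212951660156), 80.83443450927734)
side knob 121 [0.6352 0.0535 0.2052] 0.0018707205197200855
knob 0.54 [0.6359 0.051  0.2083]
gate_centre 0.59 [0.6049 0.0148 0.1363]
pliers 152 ((390.75048828125, 350.3382263183594), (73.18342590332031, 170.0155029296875), 0.6900866627693176) [0.0191 0.0234 0.0278]
gate ((603.8770751953125, 12.859092712402344), (109.04932403564453, 117.26663970947266), 80.88944244384766)
```

```bash
cat > g.py <<'E'
from h import *
g=np.array([.606,.0145]); y=-9.15; a=math.radians(y); e=np.array([math.cos(a),math.sin(a)]); f=np.array([-e[1],e[0]])
def k(s,en,dz=-.047): 
    x=.165*math.sin(en); yy=.165*math.sin(s)*math.cos(en); return np.r_[g+x*e+yy*f,.05+.165*math.cos(s)*math.cos(en)+dz]
A=k(.27,.142); print(A)
up=A.copy(); up[2]=.225
plan([(up,y,8),(A,y,4)]+[(k(.27,v),y,1) for v in (.07,0)]+[(k(s,0),y,1) for s in (.18,.09,0,-.09,-.18,-.27)]+[(k(-.27,v),y,1) for v in (.09,.18,.27,.35)])
E
python3 g.py
```

```text
[0.63598233 0.05380001 0.16042163]
T [[-3.58, 3.72, -0.43], [-3.57, 3.73, -0.43], [-3.57, 3.73, -0.43], [-3.57, 3.73, -0.43], [-3.56, 3.74, -0.43], [-3.56, 3.74, -0.43], [-3.56, 3.74, -0.43], [-3.55, 3.75, -0.43]] 
W [0, 0, 0.001] x 8
T [[0.0, 0.0, 1.61], [0.0, 0.0, 1.61], [0.0, 0.0, 1.61], [0.0, 0.0, 1.61]] 
W [0, 0, -0.0] x 4
T [[0.03, -1.18, -0.12]] 
W [0, 0, -0.0] x 1
T [[0.01, -1.15, -0.04]] 
W [0, 0, -0.0] x 1
T [[-1.45, -0.0, -0.33]] 
W [0, 0, -0.0] x 1
T [[-1.47, 0.0, -0.2]] 
W [0, 0, -0.0] x 1
T [[-1.48, 0.0, -0.07]] 
W [0, 0, -0.0] x 1
T [[-1.48, 0.0, 0.07]] 
W [0, 0, -0.0] x 1
T [[-1.47, 0.0, 0.2]] 
W [0, 0, -0.0] x 1
T [[-1.45, -0.0, 0.33]] 
W [0, 0, -0.0] x 1
T [[0.02, 1.48, 0.06]] 
W [0, 0, -0.0] x 1
T [[0.05, 1.47, 0.19]] 
W [0, 0, -0.0] x 1
T [[0.09, 1.45, 0.32]] 
W [0, 0, -0.0] x 1
T [[0.11, 1.26, 0.39]] 
W [0, 0, -0.0] x 1
```

>>> apply_moves:
  translation:
    - [-3.6,3.7,-0.9]
    - [-3.6,3.7,-0.9]
    - [-3.6,3.7,-0.9]
    - [-3.6,3.7,0]
    - [-3.6,3.7,0]
    - [-3.6,3.8,0]
    - [-3.5,3.8,0]
    - [-3.5,3.8,0]
    - [0,0,0]
  turn:
    - [0,0,0.001]
    - [0,0,0.001]
    - [0,0,0.001]
    - [0,0,0.001]
    - [0,0,0.001]
    - [0,0,0.001]
    - [0,0,0.001]
    - [0,0,0.001]
    - [0,0,0]
  grip: [1,1,1,1,1,1,1,1,1]
  grip_force: 20

```text
time: 13.72
ee_pos: [0.6387, 0.0503, 0.2165]
tool_rot: [-0.0, 0.763, 0.647, -0.001]
wrist_force: [0.3, -0.1, -1.1]
finger_gap: 0.0856
gripper_force: 0.0
```

```bash
sed -i 's/^plan.*/plan([(A,y,4)])/' g.py; python3 g.py; python3 -c "
from h import *
print(arm.get_state()['ee_pos'],tyaw())"
```

```text
[0.63598233 0.05380001 0.16042163]
T [[0.07, -0.08, 1.4], [0.07, -0.08, 1.4], [0.07, -0.08, 1.4], [0.07, -0.08, 1.4]] 
W [0, 0, -0.0012] x 4
[0.63868148 0.05034703 0.21648546] -9.418313496625824
```

>>> apply_moves:
  translation:
    - [0.2,-0.2,1.4]
    - [0.1,-0.1,1.4]
    - [0,0,1.4]
    - [0,0,1.4]
    - [0,0,0]
  turn:
    - [0,0,0]
    - [0,0,0]
    - [0,0,0]
    - [0,0,0]
    - [0,0,0]
  grip: [1,1,1,1,0.4]

```text
time: 14.35
ee_pos: [0.6331, 0.0577, 0.161]
tool_rot: [-0.001, 0.761, 0.649, -0.001]
wrist_force: [-0.9, -0.3, 0.5]
finger_gap: 0.0697
gripper_force: 0.0
```

>>> apply_moves:
  translation:
    - [0,0,0]
    - [0,0,0]
    - [0,0,0]
    - [0,0,0]
    - [0,0,0]
    - [0,0,0]
  turn:
    - [0,0,0]
    - [0,0,0]
    - [0,0,0]
    - [0,0,0]
    - [0,0,0]
    - [0,0,0]
  grip: [-0.2,-0.2,-0.2,-0.2,-0.2,-0.2]

```text
time: 15.1
ee_pos: [0.6356, 0.0573, 0.1637]
tool_rot: [0.001, 0.761, 0.648, 0.001]
wrist_force: [2.5, 0.0, 4.6]
finger_gap: 0.0385
gripper_force: 20.9
```

>>> apply_moves:
  translation:
    - [0,-0.6,-0.1]
    - [0,-0.6,0]
    - [0,-0.6,-0.1]
    - [0,-0.6,0]
    - [0,0,0]
  turn:
    - [0,0,0]
    - [0,0,0]
    - [0,0,0]
    - [0,0,0]
    - [0,0,0]
  grip: [-0.2,-0.2,-0.2,-0.2,-0.2]

```text
time: 15.72
ee_pos: [0.6125, 0.0617, 0.1662]
tool_rot: [0.001, 0.761, 0.648, 0.002]
wrist_force: [4.7, 2.0, 6.5]
finger_gap: 0.0385
gripper_force: 20.8
```

>>> apply_moves:
  translation:
    - [-1.1,0,-0.2]
    - [-1.1,0,-0.2]
    - [-1.1,0,-0.1]
    - [-1.1,0,0]
    - [-0.6,0,0]
    - [0,0,0]
  turn:
    - [0,0,0]
    - [0,0,0]
    - [0,0,0]
    - [0,0,0]
    - [0,0,0]
    - [0,0,0]
  grip: [-0.2,-0.2,-0.2,-0.2,-0.2,-0.2]

```text
time: 16.48
ee_pos: [0.6032, 0.0113, 0.1709]
tool_rot: [0.001, 0.762, 0.648, 0.001]
wrist_force: [1.8, 0.0, 7.9]
finger_gap: 0.0388
gripper_force: 21.5
```

>>> apply_moves:
  translation:
    - [-1,0,0]
    - [-1,0,0.1]
    - [-1,0,0.2]
    - [-0.9,0,0.3]
    - [0,0,0]
  turn:
    - [0,0,0]
    - [0,0,0]
    - [0,0,0]
    - [0,0,0]
    - [0,0,0]
  grip: [-0.2,-0.2,-0.2,-0.2,-0.2]

```text
time: 17.1
ee_pos: [0.5962, -0.029, 0.164]
tool_rot: [0.001, 0.762, 0.648, -0.001]
wrist_force: [1.1, -3.0, 6.0]
finger_gap: 0.0385
gripper_force: 21.9
```

>>> apply_moves:
  translation:
    - [0,1,0]
    - [0,1,0.1]
    - [0,1,0.2]
    - [0,1,0.2]
    - [0.1,0.7,0.2]
    - [0,0,0]
  turn:
    - [0,0,0]
    - [0,0,0]
    - [0,0,0]
    - [0,0,0]
    - [0,0,0]
    - [0,0,0]
  grip: [-0.2,-0.2,-0.2,-0.2,-0.2,-0.2]

```text
time: 17.85
ee_pos: [0.6406, -0.0338, 0.1548]
tool_rot: [-0.002, 0.761, 0.648, -0.003]
wrist_force: [-4.0, -1.6, -1.1]
finger_gap: 0.0384
gripper_force: 22.8
```

>>> apply_moves:
  translation:
    - [0,0.6,0.1]
    - [0,0.5,0.1]
    - [0,0.3,0]
    - [0,0.2,0]
    - [0,0,0]
  turn:
    - [0,0,0]
    - [0,0,0]
    - [0,0,0]
    - [0,0,0]
    - [0,0,0]
  grip: [-0.2,-0.2,-0.2,-0.2,-0.2]

```text
time: 18.48
ee_pos: [0.6522, -0.035, 0.1525]
tool_rot: [-0.005, 0.761, 0.648, -0.005]
wrist_force: [-12.1, 1.1, 1.3]
finger_gap: 0.0387
gripper_force: 22.9
```

>>> apply_moves:
  translation:
    - [0,0.3,0]
    - [0,0.3,0]
    - [0,0,0]
  turn:
    - [0,0,0]
    - [0,0,0]
    - [0,0,0]
  grip: [-0.2,-0.2,-0.2]

```text
time: 18.85
ee_pos: [0.6529, -0.0351, 0.1522]
tool_rot: [-0.009, 0.761, 0.649, -0.008]
wrist_force: [-23.3, 1.8, 6.7]
finger_gap: 0.0386
gripper_force: 23.8
```

>>> apply_moves:
  translation:
    - [0,0,0]
    - [0,0,0]
    - [0,0,0]
    - [0,0,0]
    - [0,-0.5,-2]
    - [0,0,-4]
    - [0,0,-4]
  turn:
    - [0,0,0]
    - [0,0,0]
    - [0,0,0]
    - [0,0,0]
    - [0,0,0]
    - [0,0,0]
    - [0,0,0]
  grip: [0.6,0.6,0.8,0.8,0.8,0.8,0.8]

```text
time: 19.73
ee_pos: [0.66, -0.0359, 0.2574]
tool_rot: [0.0, 0.761, 0.648, 0.0]
wrist_force: [0.1, -0.3, 0.2]
finger_gap: 0.0768
gripper_force: 0.0
```

```bash
python3 -c "
from h import *
print(arm.get_state()['ee_pos'],tyaw())
plan([((.575,.251,.25),-33.5,7),((.575,.251,.14),-33.5,3)])"
```

```text
[ 0.66004494 -0.03593083  0.25737134] -9.16575692786939
T [[3.85, -1.85, 0.11], [3.73, -2.08, 0.11], [3.6, -2.31, 0.11], [3.45, -2.52, 0.11], [3.3, -2.72, 0.11], [3.12, -2.92, 0.11], [2.94, -3.1, 0.11]] 
W [0, 0, 0.0607] x 7
T [[0.0, 0.0, 3.67], [0.0, 0.0, 3.67], [0.0, 0.0, 3.67]] 
W [0, 0, -0.0] x 3
```

>>> apply_moves:
  translation:
    - [3.8,-1.8,0]
    - [3.7,-2.1,0]
    - [3.6,-2.3,0]
    - [3.5,-2.5,0]
    - [3.3,-2.7,0]
    - [3.1,-2.9,0]
    - [2.9,-3.1,0.5]
    - [0,0,3.6]
    - [0,0,3.6]
    - [0,0,3.6]
  turn:
    - [0,0,0.06]
    - [0,0,0.06]
    - [0,0,0.06]
    - [0,0,0.06]
    - [0,0,0.06]
    - [0,0,0.06]
    - [0,0,0.06]
    - [0,0,0]
    - [0,0,0]
    - [0,0,0]
  grip: [0.3,0.3,0.3,0.3,0.3,0.3,0.3,0.3,0.3,0.3]

```text
time: 20.98
ee_pos: [0.5757, 0.2502, 0.1429]
tool_rot: [0.0, 0.88, 0.476, 0.002]
wrist_force: [-0.0, -0.5, 0.1]
finger_gap: 0.0556
gripper_force: 0.0
```

>>> apply_moves:
  translation:
    - [0,0,0]
  turn:
    - [0,0,0]
  grip: [0.3]

```text
time: 21.1
ee_pos: [0.573, 0.2489, 0.1403]
tool_rot: [-0.0, 0.88, 0.475, -0.003]
wrist_force: [-0.2, -0.0, 0.5]
finger_gap: 0.0555
gripper_force: 0.0
```

```bash
cat > i.py <<'E'
from h import *
np.set_printoptions(precision=4,suppress=True)
st=arm.get_state(); print(st["time"],st["ee_pos"],tyaw())
cal=optics.calibration("wrist"); im,d=optics.read_camera("wrist"); C=cloud(d,cal); save("w3.png",im)
m=finder.masks_of("bar_centre","wrist")
for r in finder.tip_of("bar_centre","wrist")[:2]: print(r["conf"],toworld(r["at"],cal))
if m:
    P=C[m[0]["pixels"]&(d>0)]; P=P[(P[:,2]>.006)&(P[:,2]<.02)]; print(m[0]["conf"],len(P),cv2.minAreaRect((P[:,:2]*1000).astype(np.float32)),np.median(P[:,2]))
# fingers lowest
F=C[(np.hypot(C[...,0]-st["ee_pos"][0],C[...,1]-st["ee_pos"][1])<.06)&(C[...,2]>.1)]; print("tip z",np.percentile(F[:,2],[.2,1,3]),F[F[:,2]<np.percentile(F[:,2],5)].mean(0))
for cam in ["scene","side"]:
    cal=optics.calibration(cam); im,d=optics.read_camera(cam); C=cloud(d,cal)
    for q in finder.tip_of("knob",cam)[:1]: print(cam,"knob",q["conf"],toworld(q["at"],cal))
    m=(np.hypot(C[...,0]-.652,C[...,1]+.035)<.04)&(C[...,2]>.185)&(C[...,2]<.23); Q=C[m]; print(len(Q),Q.mean(0) if len(Q) else "")
    save("k_%s.png"%cam,im)
E
python3 i.py
```

```text
21.1 [0.573  0.2489 0.1403] -33.221768645513194
0.79 [0.5841 0.27   0.0073]
0.69 4173 ((583.7688598632812, 266.93011474609375), (150.1609649658203, 30.227807998657227), 56.383426666259766) 0.009877448728422486
tip z [0.1777 0.183  0.1915] [0.5757 0.2528 0.189 ]
scene knob 0.62 [ 0.6541 -0.0366  0.1997]
172 [ 0.6564 -0.027   0.2081]
side knob 0.47 [ 0.6505 -0.0372  0.2036]
130 [ 0.6436 -0.0416  0.2062]
```

>>> apply_moves:
  translation:
    - [0.1,-0.1,4]
    - [0,0,4]
    - [0,0,4]
    - [0,0,2.5]
    - [0,0,1.2]
    - [0,0,0.7]
    - [0,0,0.3]
    - [0,0,0]
  turn:
    - [0,0,0.006]
    - [0,0,0]
    - [0,0,0]
    - [0,0,0]
    - [0,0,0]
    - [0,0,0]
    - [0,0,0]
    - [0,0,0]
  grip: [0.2,0.2,0.2,0.2,0.2,0.2,0.2,0.2]
  grip_force: 70

```text
time: 22.45
ee_pos: [0.5754, 0.2511, -0.0244]
tool_rot: [0.0, 0.881, 0.473, 0.001]
wrist_force: [-0.3, -0.0, 0.0]
finger_gap: 0.0516
gripper_force: 0.0
```

>>> apply_moves:
  translation:
    - [0,0,0]
    - [0,0,0]
    - [0,0,0]
    - [0,0,0]
    - [0,0,0]
  turn:
    - [0,0,0]
    - [0,0,0]
    - [0,0,0]
    - [0,0,0]
    - [0,0,0]
  grip: [-0.5,-0.5,-0.5,-0.5,-0.5]

```text
time: 23.08
ee_pos: [0.5752, 0.2512, -0.0239]
tool_rot: [0.0, 0.881, 0.473, 0.001]
wrist_force: [-1.0, -1.0, 6.0]
finger_gap: 0.0264
gripper_force: 68.6
```

>>> apply_moves:
  translation:
    - [0,0,-1]
    - [0,0,-2]
    - [0,0,-2]
    - [0,0,0]
  turn:
    - [0,0,0]
    - [0,0,0]
    - [0,0,0]
    - [0,0,0]
  grip: [-0.5,-0.5,-0.5,-0.5]

```text
time: 23.58
ee_pos: [0.576, 0.2513, 0.0263]
tool_rot: [0.0, 0.881, 0.473, 0.002]
wrist_force: [-0.4, -0.3, -3.7]
finger_gap: 0.0263
gripper_force: 69.4
```

Run:
```python
from h import *
np.set_printoptions(precision=4,suppress=True)
st=arm.get_state(); print(st["time"],st["ee_pos"],tyaw(),st["wrist_force"],st["ft_torque"],st["finger_gap"])
cal=optics.calibration("wrist"); im,d=optics.read_camera("wrist"); C=cloud(d,cal); save("w4.png",im)
m=finder.masks_of("bar_centre","wrist")
for q in m[:1]:
    P=C[q["pixels"]&(d>0)]; P=P[P[:,2]<.1]; u=np.array([.553,.833]); s=(P[:,:2]-st["ee_pos"][:2])@u
    print(q["conf"],len(P),cv2.minAreaRect((P[:,:2]*1000).astype(np.float32)),np.polyfit(s,P[:,2],1),s.min(),s.max())
```

```text
23.575 [0.576  0.2513 0.0263] -33.57404933055705 [-0.3726 -0.3335 -3.7185] [-0.0303  0.0444  0.0297] 0.026314290793235676
0.74 16150 ((572.1362915039062, 252.046142578125), (188.8336181640625, 36.691436767578125), 56.63804244995117) [-0.0174  0.0599] -0.09599910099304781 0.09290573615016179
```

View pics/w4.png

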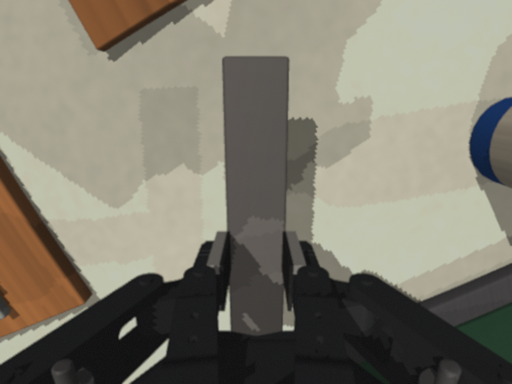

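Picture: the bar is level and centred in the fingers, with its nose at (256,58), far from the bottle. I'm carrying it to the feed table.

```bash
python3 -c "
from h import *
plan([((.576,.2513,.24),-33.57,4),((.42,.05,.24),-70,8),((.4226,-.2006,.24),-99.2,8)])"
```

```text
T [[0.04, 0.03, -5.39], [0.04, 0.03, -5.39], [0.04, 0.03, -5.39], [0.04, 0.03, -5.39]] 
W [0, 0, -0.0] x 4
T [[-3.17, -0.23, 0.0], [-3.18, 0.02, 0.0], [-3.17, 0.27, 0.0], [-3.14, 0.52, 0.0], [-3.09, 0.77, 0.0], [-3.02, 1.01, 0.0], [-2.93, 1.25, 0.0], [-2.82, 1.48, 0.0]] 
W [0, 0, 0.0795] x 8
T [[-1.04, 2.95, 0.0], [-0.85, 3.01, 0.0], [-0.66, 3.06, 0.0], [-0.46, 3.1, 0.0], [-0.26, 3.12, 0.0], [-0.06, 3.13, 0.0], [0.14, 3.13, 0.0], [0.34, 3.11, 0.0]] 
W [0, 0, 0.0637] x 8
```

>>> apply_moves:
  translation:
    - [0,0,-4]
    - [0,0,-6]
    - [0,0,-6]
    - [0,0,-5.4]
    - [0,0,0]
  turn:
    - [0,0,0]
    - [0,0,0]
    - [0,0,0]
    - [0,0,0]
    - [0,0,0]
  grip: [-0.5,-0.5,-0.5,-0.5,-0.5]

```text
time: 24.3
ee_pos: [0.5777, 0.2519, 0.2434]
tool_rot: [0.001, 0.881, 0.473, 0.005]
wrist_force: [0.5, -0.5, -4.0]
finger_gap: 0.0264
gripper_force: 70.1
```

>>> apply_moves:
  translation:
    - [-3.2,-0.2,0]
    - [-3.2,0,0]
    - [-3.2,0.3,0]
    - [-3.1,0.5,0]
    - [-3.1,0.8,0]
    - [-3,1,0]
    - [-2.9,1.2,0]
    - [-2.8,1.5,0]
    - [0,0,0]
  turn:
    - [0,0,0.08]
    - [0,0,0.08]
    - [0,0,0.08]
    - [0,0,0.08]
    - [0,0,0.08]
    - [0,0,0.08]
    - [0,0,0.08]
    - [0,0,0.08]
    - [0,0,0]
  grip: [-0.5,-0.5,-0.5,-0.5,-0.5,-0.5,-0.5,-0.5,-0.5]

```text
time: 25.42
ee_pos: [0.4149, 0.0486, 0.2361]
tool_rot: [-0.0, 0.985, 0.17, -0.003]
wrist_force: [-0.0, 0.5, -3.7]
finger_gap: 0.0264
gripper_force: 70.1
```

>>> apply_moves:
  translation:
    - [-1,2.9,0]
    - [-0.8,3,0]
    - [-0.7,3.1,0]
    - [-0.5,3.1,0]
    - [-0.3,3.1,0]
    - [-0.1,3.1,0]
    - [0.1,3.1,0]
    - [0.3,3.1,0]
    - [0,0,0]
    - [0,0,0]
  turn:
    - [0,0,0.064]
    - [0,0,0.064]
    - [0,0,0.064]
    - [0,0,0.064]
    - [0,0,0.064]
    - [0,0,0.064]
    - [0,0,0.064]
    - [0,0,0.064]
    - [0,0,0]
    - [0,0,0]
  grip: [-0.5,-0.5,-0.5,-0.5,-0.5,-0.5,-0.5,-0.5,-0.5,-0.5]

```text
time: 26.68
ee_pos: [0.4181, -0.1983, 0.2372]
tool_rot: [-0.001, 0.997, -0.083, -0.001]
wrist_force: [-0.1, 0.2, -4.4]
finger_gap: 0.0266
gripper_force: 70.3
```

Run:
```python
from h import *
np.set_printoptions(precision=4,suppress=True)
st=arm.get_state(); print(st["time"],st["ee_pos"],tyaw(),st["finger_gap"])
cal=optics.calibration("wrist"); im,d=optics.read_camera("wrist"); C=cloud(d,cal); p=st["ee_pos"]
a=math.radians(tyaw()+90); u=np.array([math.cos(a),math.sin(a)])
D=C[...,:2]-p[:2]; s=D@u; t=D@np.array([-u[1],u[0]])
m=(d>0)&(np.abs(t)<.03)&(s>.02)&(s<.12)&(np.abs(C[...,2]-p[2]-.034)<.015); P=C[m]; ss=s[m]; tt=t[m]
print("bar: nose s",np.percentile(ss,[90,99,99.8]),"tilt",np.polyfit(ss,P[:,2],1))
mid=[(v,(np.percentile(tt[np.abs(ss-v)<.004],1)+np.percentile(tt[np.abs(ss-v)<.004],99))/2) for v in (.03,.05,.07,.085)]; print(np.array(mid))
print("table z under",np.median(C[(np.abs(C[...,2]-.12)<.006)][:,2]))
plan([((.4226,-.2006,.12),-99.2,4),((.4226,-.2006,.097),-99.2,3)])
```

```text
26.675 [ 0.4181 -0.1983  0.2372] -99.54890047934917 0.026601121495828894
bar: nose s [0.1082 0.1112 0.1123] tilt [0.0957 0.265 ]
[[ 0.03   -0.0001]
 [ 0.05    0.0001]
 [ 0.07   -0.0002]
 [ 0.085  -0.0002]]
table z under 0.11989044364586268
T [[0.12, 0.04, 2.94], [0.12, 0.04, 2.94], [0.12, 0.04, 2.94], [0.12, 0.04, 2.94]] 
W [0, 0, -0.0014] x 4
T [[0.0, 0.0, 0.77], [0.0, 0.0, 0.77], [0.0, 0.0, 0.77]] 
W [0, 0, -0.0] x 3
```

Run:
```python
from h import *
np.set_printoptions(precision=4,suppress=True)
st=arm.get_state(); p=st["ee_pos"]
cal=optics.calibration("wrist"); im,d=optics.read_camera("wrist"); C=cloud(d,cal)
u=np.array([math.cos(math.radians(-9.5)),math.sin(math.radians(-9.5))])
for v in range(20,240,12):
    c=C[v,256]; print(v,c,round(float((c[:2]-p[:2])@u),4))
```

```text
20 [ 0.5219 -0.2159  0.2776] 0.1053
32 [ 0.5273 -0.2167  0.2304] 0.1108
44 [ 0.543  -0.219   0.1061] 0.1266
56 [ 0.5098 -0.2138  0.2669] 0.093
68 [ 0.5045 -0.213   0.2696] 0.0876
80 [ 0.4995 -0.2121  0.2693] 0.0825
92 [ 0.4944 -0.2113  0.2693] 0.0773
104 [ 0.4892 -0.2104  0.2699] 0.0721
116 [ 0.4839 -0.2095  0.2685] 0.0667
128 [ 0.4786 -0.2086  0.2699] 0.0613
140 [ 0.4731 -0.2077  0.27  ] 0.0558
152 [ 0.4676 -0.2068  0.2703] 0.0502
164 [ 0.4621 -0.2059  0.2711] 0.0446
176 [ 0.4562 -0.2049  0.2707] 0.0387
188 [ 0.45   -0.2039  0.2698] 0.0324
200 [ 0.4441 -0.2029  0.2704] 0.0264
212 [ 0.4381 -0.2019  0.2709] 0.0203
224 [ 0.4318 -0.2008  0.2712] 0.0139
236 [ 0.4257 -0.1998  0.272 ] 0.0077
```

>>> apply_moves:
  translation:
    - [0.2,0,4]
    - [0.2,0.1,4]
    - [0,0,3]
    - [0,0,1.5]
    - [0,0,0.8]
    - [0,0,0.3]
    - [0,0,0]
  turn:
    - [0,0,-0.005]
    - [0,0,0]
    - [0,0,0]
    - [0,0,0]
    - [0,0,0]
    - [0,0,0]
    - [0,0,0]
  grip: [-0.5,-0.5,-0.5,-0.5,-0.5,-0.5,-0.5]

```text
time: 27.65
ee_pos: [0.4229, -0.201, 0.1033]
tool_rot: [0.0, 0.997, -0.081, 0.0]
wrist_force: [-0.1, -0.2, -4.3]
finger_gap: 0.0263
gripper_force: 70.4
```

>>> apply_moves:
  translation:
    - [0,0,0.3]
    - [0,0,0.2]
    - [0,0,0.1]
    - [0,0,0]
  turn:
    - [0,0,0]
    - [0,0,0]
    - [0,0,0]
    - [0,0,0]
  grip: [-0.5,-0.5,-0.5,-0.5]

```text
time: 28.15
ee_pos: [0.4224, -0.201, 0.0969]
tool_rot: [0.0, 0.997, -0.081, 0.0]
wrist_force: [0.7, 0.8, -3.7]
finger_gap: 0.0264
gripper_force: 70.5
```

>>> apply_moves:
  translation:
    - [0,0,0.1]
    - [0.8,0,0]
    - [0.8,0,0]
    - [0.8,0,0]
    - [0.8,0,0]
    - [0,0,0]
  turn:
    - [0,0,0]
    - [0,0,0]
    - [0,0,0]
    - [0,0,0]
    - [0,0,0]
    - [0,0,0]
  grip: [-0.5,-0.5,-0.5,-0.5,-0.5,-0.5]

```text
time: 28.9
ee_pos: [0.4555, -0.2065, 0.0961]
tool_rot: [0.0, 0.997, -0.081, 0.001]
wrist_force: [0.2, 1.1, 1.4]
finger_gap: 0.0262
gripper_force: 71.3
```

>>> apply_moves:
  translation:
    - [0.3,0,0]
    - [0.3,0,0]
    - [0,0,0]
  turn:
    - [0,0,0]
    - [0,0,0]
    - [0,0,0]
  grip: [-0.5,-0.5,-0.5]

```text
time: 29.28
ee_pos: [0.4587, -0.2068, 0.0961]
tool_rot: [-0.0, 0.997, -0.081, -0.001]
wrist_force: [-6.2, 0.6, 7.1]
finger_gap: 0.0266
gripper_force: 72.1
```

>>> apply_moves:
  translation:
    - [0.2,0,0]
    - [0.2,0,0]
    - [0,0,0]
  turn:
    - [0,0,0]
    - [0,0,0]
    - [0,0,0]
  grip: [-0.5,-0.5,-0.5]

```text
time: 29.65
ee_pos: [0.4602, -0.207, 0.096]
tool_rot: [-0.0, 0.997, -0.081, -0.003]
wrist_force: [-10.4, 0.6, 11.5]
finger_gap: 0.0265
gripper_force: 72.7
```

>>> apply_moves:
  translation:
    - [-0.3,0,0]
    - [0,0,0]
    - [0,0,0]
    - [0,0,0]
    - [0,0,-1]
    - [0,0,-3]
    - [-1,0,-4]
    - [-3,0,-4]
    - [-3,0,-3]
    - [0,0,0]
  turn:
    - [0,0,0]
    - [0,0,0]
    - [0,0,0]
    - [0,0,0]
    - [0,0,0]
    - [0,0,0]
    - [0,0,0]
    - [0,0,0]
    - [0,0,0]
    - [0,0,0]
  grip: [-0.5,0.4,0.4,0.4,0.4,0.4,0.4,0.4,0.4,0.4]

```text
time: 30.9
ee_pos: [0.3918, -0.1964, 0.249]
tool_rot: [0.001, 0.997, -0.081, 0.003]
wrist_force: [0.9, 0.1, -0.5]
finger_gap: 0.0599
gripper_force: 0.0
```

```bash
cat > j.py <<'E'
from h import *
np.set_printoptions(precision=4,suppress=True)
st=arm.get_state(); print(st["time"],st["ee_pos"])
fs=np.array([.5519,-.2213]); e=np.array([.9874,-.1584]); f=np.array([.1584,.9874])
for cam in ["wrist","side"]:
    cal=optics.calibration(cam); im,d=optics.read_camera(cam); C=cloud(d,cal)
    if cam=="wrist": save("w5.png",im)
    D=C[...,:2]-fs; x=D@e; y=D@f
    m=(C[...,2]>.1255)&(C[...,2]<.14)&(np.abs(y)<.021)&(x>-.19)&(x<.005); P=C[m]
    for v in (-.14,-.11,-.08,-.05,-.03): 
        k=np.abs(x[m]-v)<.004; 
        if k.sum()>4: print(cam,v,"y",np.percentile(y[m][k],[2,98]),"z",np.median(P[k][:,2]))
    print("x range",np.percentile(x[m],[.3,99.7]))
    mk=finder.masks_of("bar_centre",cam)
    if mk: q=C[mk[0]["pixels"]&(d>0)]; qx=(q[:,:2]-fs)@e; print("mask",mk[0]["conf"],np.percentile(qx,[.5,99.5]),cv2.minAreaRect((q[:,:2]*1000).astype(np.float32)))
cal=optics.calibration("scene"); im,d=optics.read_camera("scene"); save("final_scene.png",cv2.resize(im,(800,600)))
for t in "knob cup_at bottle_at anvil_at pliers_grip".split():
    for r in finder.tip_of(t,"scene")[:1]: print(t,toworld(r["at"],cal))
E
python3 j.py
```

```text
30.9 [ 0.3918 -0.1964  0.249 ]
wrist -0.14 y [-0.0142  0.0144] z 0.12993486304346136
wrist -0.11 y [-0.015   0.0139] z 0.1299862895786416
wrist -0.08 y [-0.0147  0.0135] z 0.12969155878474686
wrist -0.05 y [-0.0145  0.0139] z 0.12971497280167119
wrist -0.03 y [-0.0153  0.0136] z 0.12983943950045185
x range [-0.1491 -0.0095]
mask 0.8 [-0.1489 -0.01  ] ((473.44805908203125, -209.40078735351562), (31.361074447631836, 140.31651306152344), 81.21575164794922)
side -0.14 y [-0.0183  0.0145] z 0.129702220005081
side -0.11 y [-0.0184  0.0122] z 0.12917593738249794
side -0.08 y [-0.0147  0.0137] z 0.12962324241611467
side -0.05 y [-0.0166  0.0173] z 0.128713347028863
side -0.03 y [-0.0179  0.0176] z 0.12994987123361568
x range [-0.1505 -0.0042]
mask 0.77 [-0.1505 -0.0077] ((474.5866394042969, -207.10072326660156), (47.83778762817383, 143.7273406982422), 77.52178192138672)
knob [ 0.6578 -0.0386  0.1996]
cup_at [ 0.3849  0.112  -0.0028]
bottle_at [ 0.7541  0.201  -0.0032]
anvil_at [ 0.5699 -0.5243  0.0014]
pliers_grip [0.3887 0.3793 0.0232]
```

View pics/w5.png

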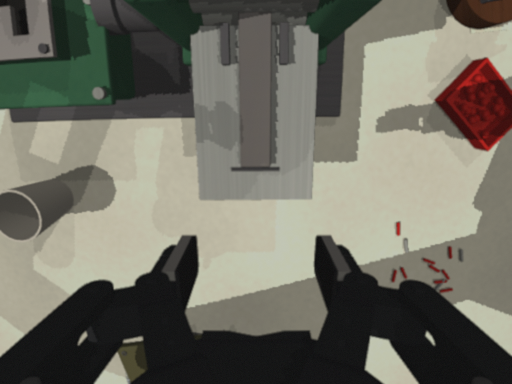

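View pics/final_scene.png

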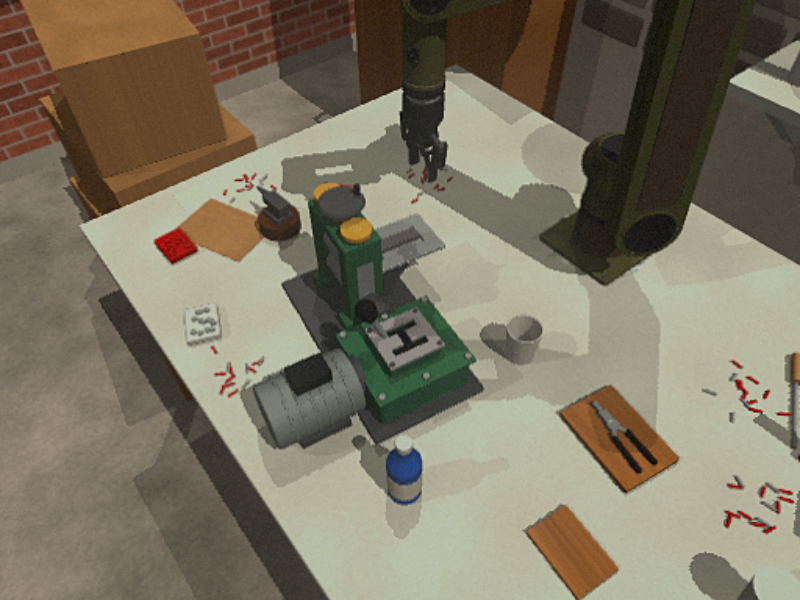

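Wrist view: the bar lies flat and square between the guides, tail at (256,168), nose under the stand at (256,15). Scene view: the pliers are on the large board at (620,437), the lever is forward in the right leg at (368,312), and the bystanders haven't moved.

```bash
python3 -c "
from bench import workorder
print(workorder.sign_off())"
```

```text
the job is handed in; nothing more can be done
None
```

The job is handed in at about 31 s: the pliers lie flat on the large tool board, the lever is fully forward in the right-hand leg, and the silver bar lies flat and square between the guides with its nose at the rolls; the cup, bottle and anvil measured in place at the end, while the bead tray was checked only by eye in the last pictures.

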